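# Mist the sown seeds, then snap the blackout cover on and keep it pressed

### The job

Give the seeds in the green planter a puff of mist: press the mister's pump cap all the way down and let it spring back up. Then take the flat black cover, set it knob up in the planter's mouth and press it down past the snap until it is fully home, and finish while still pressing it down firmly: the job ends with the robot pushing on the cover, not letting go. Leave all the other things lying where they are.

Things in the scene. Friction and masses are not known exactly. Their poses are not given: they have to be found in the camera images.
- planter: fixed round green glazed planter, open top; origin at the centre of its foot, z up. 94 mm wide at the foot, 120 mm at the rim, rim 108 mm above the ledge. Four grey clip housings stand out to 70 mm from the axis, at 45, 135, 225, 315 degrees from its +x. The mouth narrows from 115 mm at the rim to 104 mm 8 mm lower. Four sprung round catches stick 4.5 mm into it, 14.5 mm below the rim
- planter_seat (a point): centre of the cover's seat: a rigid flat ring 28 mm below the rim, 80 mm above the ledge; the cover's origin is here when home. A cover set in the mouth first rests on the catches, underside about 19 mm above the seat; pressed straight down with 8 to 14 N it slips past, some 5 mm lower the force suddenly drops to nothing, the catches then draw it on down, and it meets the seat
- cover: loose flat round black plastic cover, about 0.12 kg, knob up on the ledge: a disc 100 mm across, 6 mm thick, with an upright round knob 32 mm across in the middle that rises 36 mm above the disc. A low swelling 68 mm across, 2.5 mm high, surrounds the knob's foot. Origin at the centre of the underside, z up through the knob. Any yaw fits the planter
- cover_knob (a point): centre of the flat top of the cover's knob, 42 mm above its underside
- mister: copper-coloured metal mister bottle, upright, 62 mm across, fixed in a steel foot 84 mm across, 10 mm high; white ribbed twist cap 36 mm across at 115 to 127 mm height, above it the pump cap. Origin under the centre of the foot, z up; its nozzle points along its +y, towards the planter, whose axis is about 190 mm away
- pump (a joint): travel of the mister's round white pump cap, 34 mm across: 0 up, grows as it is pressed straight down, stop at 0.008 m (fully down). Its spring takes 1.6 N to start and about 5 N fully down, and lifts it back when let go.
- pump_top (a point): centre of the flat top of the pump cap, 155 mm above the ledge when up
- spare_pot: bystander, leave alone: spare terracotta flower pot, open, empty, 72 mm across the rim, 58 mm tall; loose on the ledge
- trowel: bystander, leave alone: grey plastic hand trowel lying flat, 270 mm long, 64 mm wide, up to 26 mm high, handle towards its -x; loose on the ledge
- dibber: bystander, leave alone: wooden dibber with a cross handle, lying, about 165 mm long, cross handle 80 mm wide, 22 mm high; loose on the ledge
- spoon: bystander, leave alone: stainless steel spoon lying flat, about 200 mm long; loose on the ledge
- saucer: bystander, leave alone: terracotta saucer, 92 mm across, 14 mm high; loose on the ledge
- seed_jar: bystander, leave alone: closed seed jar, 48 mm across, 65 mm tall; loose on the ledge

How it is judged:
By the outcome, as a careful person would: the job done as asked, in the order asked, and still so for the second after the job is handed in, while the arm keeps its last pose, push and grip.
It also fails if it takes over 64 s, if anything falls off the work surface, if the arm or the gripper's body presses on something with over 40 N, if the wrist force passes 120 N, or if a joint passes its speed limit or range.

### The arm

A 7-joint arm with a two-finger parallel gripper is mounted at the origin on the work surface. World frame = base frame: x ahead of the robot, y to its left, z up, the work surface at z = 0. Lengths are in mm, angles in rad, forces in N, time in s.
With the tool pointing down it reaches from about 400 to 900 mm from the base axis. Payload 5.6 kg.
Tool frame: the origin (TCP) lies midway between the tips of the shut fingers; the grasp point (between the pads) lies 19 mm behind it; x points along the fingers, y is the direction in which the jaws open and shut, and the axes are right-handed (so a half turn about x gives the same grasp; the last joint's range is limited). The gripper opens to 92 mm and grips with 3 to 60 N. Pads are 20 mm wide; open, the fingers measure 128 mm over their backs; the gripper's body (75 mm by 189 mm) begins 69 mm behind the grasp point.
Start: joints at [1.105, 0.468, -0.012, 1.603, 0.006, 1.071, -0.056], TCP at [266.666, -592.789, 214.592] pointing down, gripper open.
Joint ranges: [-2.53, 2.53], [-0.31, 2.02], [-1.57, 1.55], [0.28, 2.44], [-1.29, 4.43], [0.15, 1.84], [-2.92, 2.92]. Speed limits (rad/s): [2.57, 2.57, 3.14, 3.14, 3.14, 3.14, 3.14].

### API

Orientations are given as a rotation vector (axis times angle).
In Python, from cell import robot, grip, kin, viewer gives the robot as it stands. Calls block until the motion is done:
- robot.movep(position, orientation): joint-space move of the TCP to a pose.
- robot.servo_line(position, feed=150, rotation=None): straight line of the TCP; rotation=None keeps the orientation; feed is the mean speed in mm/s.
- robot.goto_joints(angles): joint-space move.
- grip(opening, newtons=None): opening from 0.0 (shut) to 1.0 (fully open); newtons is the grip in N (None keeps the last); returns when the fingers have stopped.
- robot.hold(seconds).
- kin.ik(position, orientation): joint angles nearest the present ones, or None.
- robot.observe(): the state.
- viewer.read_camera(name): name is "scene" or "side" or "wrist"; returns the picture (480x640x3 uint8, red, green, blue); there is no depth.
- viewer.camera_info(name): a dict with "camera_matrix" (3x3 intrinsics, pixels), "R" (3x3) and "t" (3): a world point X has camera coordinates R X + t. Camera axes: x right, y down, z forward; pixel columns grow to the right and rows downward; lengths in mm; the calibration is good to about 2 mm. The wrist camera is an equidistant fisheye: a pixel r from the principal point sees the ray r / f radians off the axis. A picture is of the moment at which its call begins: read the wrist's pose just before it. camera_info takes no time and is no camera call; for the wrist camera it gives the pose at the moment of the call.
A pose or a line that the arm cannot do raises robot.IKError and nothing moves.
- robot.job_done(): hands the job in, once; it reports no verdict.
Trained networks look in the newest picture that a camera, given by its name, has taken for a name from the list of things; names that differ only in an ending like _2 or _b are one class to them, and where a whole thing is asked for, a point or a joint stands for the part that bears it (a point fixed in the world has none). Each returns a list of dicts, best first, with "confidence" (0 to 1); they miss things now and then, are a little off and sometimes report something else, mostly with a low value. They report only what shows in the picture. A call takes as long as a camera call.
- viewer.silhouettes(name, camera): "mask" (480x640 bool, what is visible of it).
- viewer.pinpoint(name, camera): "at" ([x, y, z] in mm, in the coordinates of the camera as it stood for that picture, good to about 4 mm: a listed point, or the origin of a listed thing).
The state is a dict: "t": time; "joints": joint angles; "joint_velocities": joint speeds; "joint_torque": joint torques, N m; "tcp_pos": TCP position; "tcp_rot": TCP orientation; "contact_force": force on the tool from outside, world axes, zero at the start; "wrist_torque": the same for the moment, N m; "grip_width": opening from 0.0 (shut) to 1.0 (fully open).
Only numpy, scipy, OpenCV 4.12 (cv2) and the standard library are available. Lean on these libraries where they do the work, as an engineer would, in place of code of your own. Each camera call takes 0.05 s, during which the arm holds its last target.

## Working session

There is one attempt and no reset: what is moved stays moved. The work goes in short steps, each a Python script; the robot and the scene stay as the last script left them, time stands still between calls to the robot, and variables do not carry over. Pictures are saved under pics/ and viewed, and the job is handed in when it is done.

```bash
ls; mkdir -p pics
python3 - <<'E'
from cell import robot, grip, kin, viewer
import cv2
s=robot.observe(); print(s)
for n in ["scene","side","wrist"]:
    cv2.imwrite(f"pics/a_{n}.png",viewer.read_camera(n)[:,:,::-1])
    i=viewer.camera_info(n); print(n,i)
    for o in ["planter","planter_seat","cover","cover_knob","mister","pump_top","spare_pot","seed_jar","trowel"]:
        try:
            r=viewer.pinpoint(o,n)
            print(o,[( (i["R"].T@(__import__('numpy').array(d["at"])-i["t"])).round(1), round(d["confidence"],2)) for d in r[:2]])
        except Exception as e: print(o,e)
print(robot.observe()["t"])
E
```

```text
pics
{'t': 0.0, 'joints': array([ 1.10498221,  0.46836849, -0.01156781,  1.6036052 ,  0.00602702,
        1.07142586, -0.05631625]), 'joint_velocities': array([-0.00158776, -0.00055382, -0.0002391 , -0.00141195, -0.00080201,
       -0.0007938 ,  0.00011486]), 'joint_torque': array([ 5.51378125e-04, -5.20567346e+01, -1.23449770e-02, -2.43745691e+01,
       -5.66587667e-02,  1.72469689e-02,  1.51085906e-04]), 'tcp_pos': array([ 266.38287726, -592.26890177,  213.65361969]), 'tcp_rot': array([ 1.98825072,  0.42844066, -1.98932968]), 'contact_force': array([-0.03756392,  0.30151891, -0.87909596]), 'wrist_torque': array([ 0.01523452, -0.01715244,  0.03684717]), 'grip_width': 0.9987189994053767}
scene {'camera_matrix': array([[611.86712174,   0.        , 314.1337469 ],
       [  0.        , 611.86712174, 235.80485222],
       [  0.        ,   0.        ,   1.        ]]), 'R': array([[-0.46110572,  0.88729764,  0.00918798],
       [ 0.58064261,  0.30954252, -0.75301898],
       [-0.67099603, -0.34188643, -0.65793465]]), 't': array([ 240.68262551, -253.19537422, 1874.75059798])}
planter [(arr
[... 1292 characters left out ...]
  -3.8]), 0.92)]
seed_jar [(array([ 570.2, -157.9,  151.4]), 0.38)]
trowel [(array([775.4,  64.2,   2.1]), 0.62)]
wrist {'camera_matrix': array([[371.64829954,   0.        , 312.82802639],
       [  0.        , 371.64829954, 240.57901944],
       [  0.        ,   0.        ,   1.        ]]), 'R': array([[ 4.10257095e-01, -9.11969894e-01,  1.67762213e-04],
       [-8.71304708e-01, -3.91909197e-01,  2.95356203e-01],
       [-2.69290217e-01, -1.21318150e-01, -9.55387191e-01]]), 't': array([-649.18202219,  -34.81999814,  392.69846625])}
planter []
planter_seat []
cover []
cover_knob []
mister []
pump_top []
spare_pot []
seed_jar [(array([ 4.262e+02, -3.872e+02,  2.000e-01]), 0.72)]
trowel []
1.5
```

View pictures.

View pics/a_scene.png

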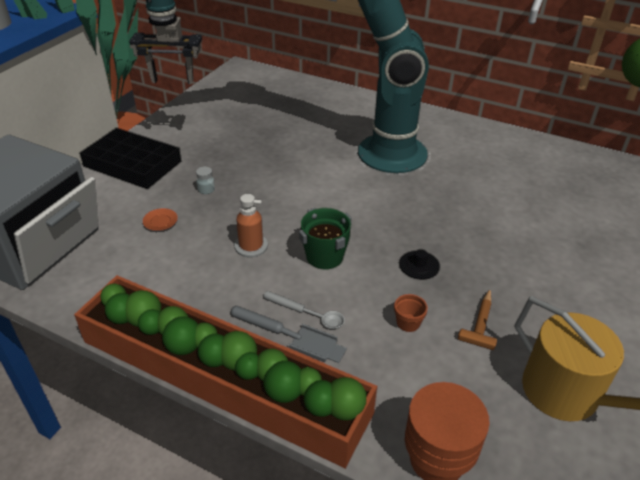

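View pics/a_side.png

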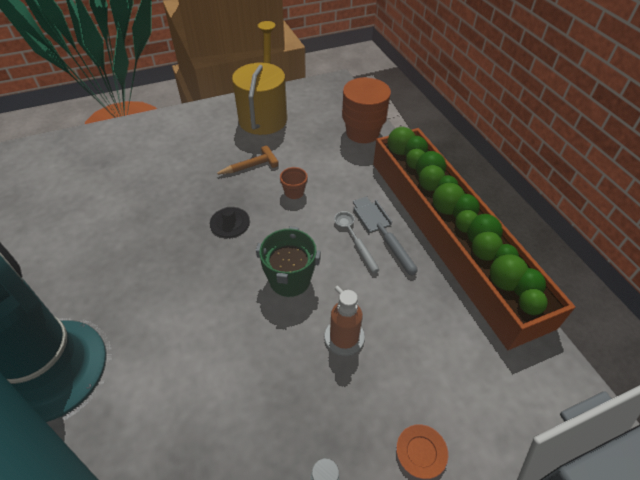

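```bash
cat > h.py <<'E'
from cell import robot, grip, kin, viewer
import numpy as np, cv2
from scipy.spatial.transform import Rotation as Ro
def rv(a):
    x=np.array([0,0,-1.]);y=np.array([np.cos(a),np.sin(a),0]);z=np.cross(x,y)
    return Ro.from_matrix(np.c_[x,y,z]).as_rotvec()
def snap(n,f,*names):
    i=viewer.camera_info(n); cv2.imwrite(f"pics/{f}.png",viewer.read_camera(n)[:,:,::-1])
    out={}
    for o in names:
        r=viewer.pinpoint(o,n)
        out[o]=[((i["R"].T@(np.array(d["at"])-i["t"])),d["confidence"]) for d in r[:3]]
        print(f,o,[(p.round(1),round(c,2)) for p,c in out[o]])
    return i,out
def st():
    s=robot.observe(); print("t",round(s["t"],2),"tcp",s["tcp_pos"].round(1),"F",s["contact_force"].round(1),"T",s["wrist_torque"].round(2),"g",round(s["grip_width"],3)); return s
E
python3 - <<'E'
from h import *
s=robot.observe(); M=Ro.from_rotvec(s["tcp_rot"]).as_matrix(); print(M.round(2), np.arctan2(M[1,1],M[0,1]))
i=viewer.camera_info("wrist"); C=-i["R"].T@i["t"]; print("cam in tool", M.T@(C-s["tcp_pos"]), "axis in tool",M.T@i["R"][2])
for p in [(567,-158,150),(433,244,12),(433,244,200),(513,25,110)]:
    for a in np.arange(-np.pi,np.pi,np.pi/6):
        q=kin.ik(p,rv(a)); print(p,round(a,2),None if q is None else np.round(q,2))
E
```

```text
[[-0.    0.41 -0.91]
 [-0.   -0.91 -0.41]
 [-1.    0.    0.  ]] -1.1480875240619743
cam in tool [-170.98510829   -0.88732614  -82.73388791] axis in tool [9.55400998e-01 1.18552137e-04 2.95311562e-01]
(567, -158, 150) -3.14 [ 0.08  0.44  0.17  1.82 -0.09  0.89 -2.85]
(567, -158, 150) -2.62 [ 0.17  0.44  0.06  1.82 -0.03  0.89 -2.38]
(567, -158, 150) -2.09 [ 0.24  0.44 -0.04  1.81  0.02  0.89 -1.9 ]
(567, -158, 150) -1.57 [ 0.33  0.45 -0.15  1.81  0.08  0.9  -1.43]
(567, -158, 150) -1.05 [ 0.41  0.46 -0.25  1.8   0.14  0.9  -0.95]
(567, -158, 150) -0.52 [ 0.49  0.47 -0.36  1.8   0.2   0.91 -0.48]
(567, -158, 150) -0.0 [ 0.57  0.49 -0.46  1.79  0.27  0.92 -0.01]
(567, -158, 150) 0.52 [ 0.65  0.51 -0.57  1.78  0.34  0.94  0.46]
(567, -158, 150) 1.05 [ 0.66  0.52 -0.59  1.78  0.35  0.94  0.97]
(567, -158, 150) 1.57 [ 0.72  0.54 -0.67  1.78  0.4   0.96  1.46]
(567, -158, 150) 2.09 [ 1.07  0.91 -1.33  1.76  0.93  1.26  1.59]
(567, -158, 150) 2.62 [ 1.07  0.91 -1.33  1.76  0.93  1.26  2.11]
(433, 244, 12) -3.14 [ 0.36  1.14 -1.34  2.04  1.27  1.18  1.57]
(433, 244, 12) -2.62 [ 0.36  1.14 -1.
[... 1531 characters left out ...]
, 110) -2.62 [-0.    0.39 -0.13  2.01  0.08  0.74 -2.8 ]
(513, 25, 110) -2.09 [ 0.1   0.4  -0.26  2.01  0.15  0.75 -2.34]
(513, 25, 110) -1.57 [ 0.18  0.41 -0.36  2.    0.21  0.76 -1.87]
(513, 25, 110) -1.05 [ 0.24  0.43 -0.43  2.    0.25  0.77 -1.38]
(513, 25, 110) -0.52 [ 0.3   0.44 -0.5   1.99  0.3   0.78 -0.9 ]
(513, 25, 110) -0.0 [ 0.36  0.46 -0.58  1.99  0.35  0.79 -0.42]
(513, 25, 110) 0.52 [ 0.41  0.47 -0.64  1.99  0.39  0.8   0.07]
(513, 25, 110) 1.05 [ 0.46  0.49 -0.71  1.98  0.44  0.82  0.55]
(513, 25, 110) 1.57 [ 0.49  0.51 -0.75  1.98  0.47  0.83  1.05]
(513, 25, 110) 2.09 [ 0.82  0.87 -1.33  1.97  0.96  1.14  1.18]
(513, 25, 110) 2.62 [ 0.82  0.87 -1.33  1.97  0.96  1.14  1.7 ]
```

Run:
```python
from h import *
robot.movep([550,-90,270],rv(-1.2)); grip(0.0,30)
st(); robot.hold(0.2)
snap("wrist","b1","pump_top","mister","planter_seat","planter")
robot.movep([567,-158,240],rv(-1.2)); robot.hold(0.2)
snap("wrist","b2","pump_top","mister","planter_seat")
st()
```

```text
t 4.93 tcp [550. -90. 270.] F [ 0.2 -0.3  1. ] T [-0.02 -0.03  0.01] g 0.003
b1 pump_top [(array([ 565.7, -152.2,  158.4]), 0.55), (array([ 424.5, -386. ,   -0.7]), 0.34)]
b1 mister [(array([ 566.4, -154.7,    6.1]), 0.76)]
b1 planter_seat [(array([509.3,  27.9,  81.7]), 0.66), (array([ 597.7, -412.7,   -1.6]), 0.58)]
b1 planter [(array([513.9,  21.7,  -2.5]), 0.6)]
b2 pump_top [(array([ 568.3, -156.1,  157.6]), 0.58)]
b2 mister [(array([ 565.1, -158.2,    5. ]), 0.73)]
b2 planter_seat [(array([509.1,  26.4,  79.2]), 0.62)]
t 6.18 tcp [ 567.2 -157.3  240.5] F [-0.5  0.4  0. ] T [-0.03 -0.01 -0.  ] g 0.004
```

```bash
cd pics; python3 -c "
import cv2,numpy as np
a=[cv2.resize(cv2.imread(f),(400,300)) for f in ('b1.png','b2.png')];cv2.imwrite('b12.png',np.hstack(a))"
```

```text
(no output)
```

View pics/b12.png

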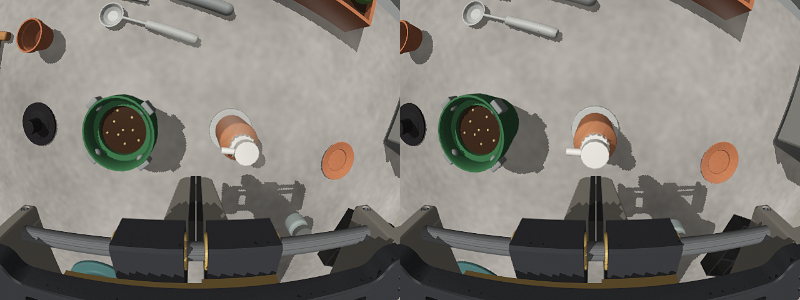

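Run:
```python
from h import *
p=[566.8,-157]
robot.servo_line([*p,164],feed=150); s=st(); z=164;f0=s["contact_force"][2]
while z>138:
    z-= 2
    robot.servo_line([*p,z],feed=40); s=st()
    f=s["contact_force"][2]-f0
    if f>14: break
robot.hold(0.3); st()
snap("side","c1")
robot.servo_line([*p,190],feed=120); robot.hold(0.2); st()
snap("wrist","c2","pump_top")
```

```text
t 6.84 tcp [ 567.4 -157.   164.6] F [0.2 0.3 1.1] T [ 0.03 -0.05 -0.01] g 0.004
t 7.09 tcp [ 567.2 -157.2  162.8] F [ 0.9 -0.7  0.1] T [ 0.02 -0.03  0.04] g 0.004
t 7.34 tcp [ 566.8 -157.   160. ] F [ 0.1 -0.5 -0.6] T [ 0.04 -0.02 -0.04] g 0.007
t 7.59 tcp [ 566.7 -157.   157.8] F [0.5 1.1 1.3] T [ 0.01 -0.01  0.03] g 0.004
t 7.84 tcp [ 566.7 -157.   155.8] F [ 0.4 -0.6 -0.4] T [0.02 0.02 0.04] g 0.009
t 8.09 tcp [ 567.  -157.   154.2] F [-0.3  0.2  1.2] T [-0.05  0.04 -0.02] g 0.0
t 8.34 tcp [ 567.1 -157.1  152.2] F [-0.8 -0.3  2.6] T [-0.03 -0.02  0.01] g 0.004
t 8.59 tcp [ 567.  -157.1  150.1] F [-0.1 -0.6  3.7] T [-0.02 -0.12 -0.02] g 0.005
t 8.84 tcp [ 567.1 -157.   148.1] F [-0.   0.3  4.1] T [-0.06 -0.11  0.01] g 0.004
t 9.09 tcp [ 567.1 -157.   147.3] F [-1.6 -0.  11.5] T [0.12 0.58 0.06] g 0.008
t 9.34 tcp [ 567.2 -157.1  147.1] F [-6.7  1.1 23.6] T [ 0.34  1.64 -0.02] g 0.004
t 9.64 tcp [ 567.2 -157.   147.2] F [-7.7  1.5 22.6] T [ 0.33  1.58 -0.03] g 0.008
t 10.43 tcp [ 566.1 -156.8  188.8] F [ 0.3 -0.4 -0.3] T [-0.02  0.01 -0.06] g -0.0
c2 pump_top [(array([ 567.6, -154.1,  157.9]), 0.63)]
```

```bash
python3 - <<'E'
from h import *
robot.servo_line([540,-60,240],feed=250)
robot.movep([450,180,240],rv(-1.05)); grip(0.85); robot.hold(0.15)
snap("wrist","d1","cover_knob","cover","planter_seat","planter")
robot.movep([433,244,170],rv(-1.05)); robot.hold(0.15)
snap("wrist","d2","cover_knob","cover","planter_seat"); st()
E
cd pics;python3 -c "
import cv2,numpy as np
a=[cv2.resize(cv2.imread(f),(400,300)) for f in ('d1.png','d2.png')];cv2.imwrite('d12.png',np.hstack(a))"
```

```text
d1 cover_knob [(array([430.6, 244.1,  44.2]), 0.59)]
d1 cover [(array([429.8, 245.3,   3.9]), 0.72)]
d1 planter_seat [(array([511.3,  28. ,  78.7]), 0.73)]
d1 planter [(array([515.7,  25.7,  -0.7]), 0.91)]
d2 cover_knob [(array([427.6, 240.6,  44.8]), 0.57)]
d2 cover [(array([427.5, 242.4,   4.5]), 0.69)]
d2 planter_seat [(array([510.1,  27.7,  82.2]), 0.89)]
t 14.56 tcp [433.8 243.5 170.8] F [0.5 0.7 0.6] T [-0.05  0.06 -0.  ] g 0.853
```

View pics/d12.png

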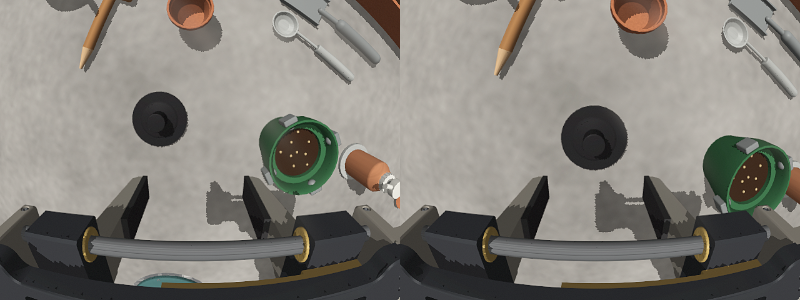

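View pics/c2.png

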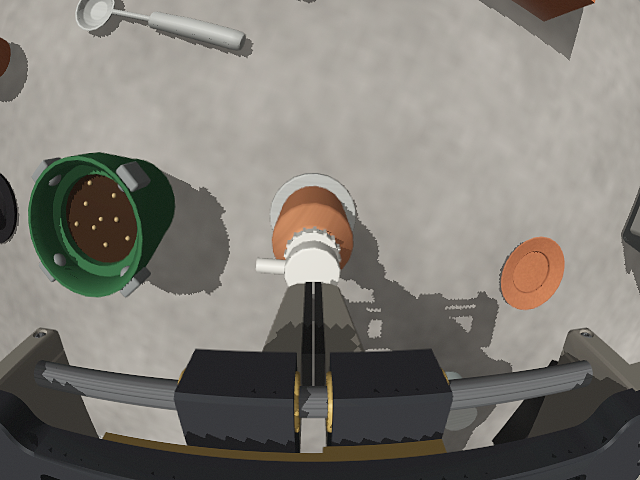

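```bash
cat > fit.py <<'E'
from h import *
from scipy.optimize import least_squares
def proj(i,X,fish):
    c=X@i["R"].T+i["t"]; K=i["camera_matrix"]
    if fish:
        r=np.hypot(c[:,0],c[:,1]); th=np.arctan2(r,c[:,2]); d=c[:,:2]/r[:,None]*th[:,None]
    else: d=c[:,:2]/c[:,2:]
    return d*K[0,0]+K[:2,2]
A=np.linspace(0,2*np.pi,72,endpoint=False)
ring=lambda r,z:np.c_[r*np.cos(A),r*np.sin(A),0*A+z]
MODEL={"cover":np.vstack([ring(50,0),ring(50,6),ring(16,42)]),"planter":np.vstack([ring(47,0),ring(60,108)]),
 }
def masks(o,n):
    i=viewer.camera_info(n); viewer.read_camera(n)
    r=viewer.silhouettes(o,n); return i,[(d["mask"],d["confidence"]) for d in r[:3]]
def cen(i,X,fish):
    h=cv2.convexHull(proj(i,X,fish).astype(np.float32)); m=cv2.moments(h)
    return np.array([m["m10"]/m["m00"],m["m01"]/m["m00"]]),m["m00"]
def fit(o,guess,views,zfree=True):
    data=[]
    for n in views:
        i,ms=masks(o,n); g,a=cen(i,MODEL[o]+guess,n=="wrist")
        for m,c in ms:
            m=cv2.morphologyEx(m.astype(np.uint8),cv2.MORPH_OPEN,np.ones((3,3)))
            cs,_=cv2.findContours(m,cv2.RETR_EXTERNAL,cv2.CHAIN_APPROX_NONE)
            if not cs: continue
            h=cv2.convexHull(max(cs,key=cv2.contourArea)); mo=cv2.moments(h)
            q=np.array([mo["m10"]/mo["m00"],mo["m01"]/mo["m00"]])
            print(n,round(c,2),"px",q.round(1),"model",g.round(1),"area",mo["m00"],round(a))
            if np.linalg.norm(q-g)<15 and .7<mo["m00"]/a<1.4: data.append((i,n=="wrist",q)); break
    f=lambda p:np.concatenate([cen(i,MODEL[o]+np.array([p[0],p[1],p[2] if zfree else guess[2]]),w)[0]-q for i,w,q in data])
    s=least_squares(f,np.array(guess,float)); print(o,"fit",s.x.round(1),"res",s.fun.round(2)); return s.x
E
python3 - <<'E'
from fit import *
fit("cover",[431,244,0],["wrist","scene","side"])
fit("planter",[512,25.5,0],["wrist","scene","side"])
st()
E
```

```text
wrist 0.58 px [310.6 219.6] model [311.8 219.5] area 8475.0 8706
scene 0.67 px [419.3 264.1] model [419.7 264.6] area 889.0 997
side 0.94 px [229.6 222.2] model [228.2 221.5] area 945.0 1009
cover fit [431.  244.3  -0. ] res [ 0.93 -0.33  0.49  0.52 -1.48 -0.81]
wrist 0.61 px [555.9 278.9] model [557.3 280.5] area 14614.0 14636
scene 0.95 px [325.4 236.3] model [325.6 237.3] area 2601.0 2502
side 0.68 px [288.7 260.3] model [287.4 259.9] area 3178.5 3033
planter fit [512.7  27.    0. ] res [ 1.04  0.37  0.72  1.41 -1.2  -1.04]
t 15.16 tcp [433. 244. 170.] F [-0.1 -0.3  0.5] T [-0.01  0.03  0.01] g 0.847
```

```bash
python3 - <<'E'
from h import *
robot.servo_line([431,244,60],feed=150)
robot.servo_line([431,244,14],feed=80); st()
grip(0.0,35); st()
robot.servo_line([431,244,160],feed=120); robot.hold(0.2); st()
snap("wrist","e1","cover_knob","cover","planter_seat"); snap("side","e2","cover","cover_knob")
E
cd pics;python3 -c "
import cv2,numpy as np
a=[cv2.resize(cv2.imread(f),(400,300)) for f in ('e1.png','e2.png')];cv2.imwrite('e12.png',np.hstack(a))"
```

```text
t 16.77 tcp [430.9 244.2  13.9] F [0.5 0.4 0.6] T [ 0.   -0.02 -0.  ] g 0.85
t 17.53 tcp [431.1 244.   14.1] F [-0.2 -0.2  1. ] T [-0.03  0.04 -0.03] g 0.337
t 19.1 tcp [430.7 243.9 159.5] F [-0.8  0.  -0.8] T [ 0.01 -0.02  0.04] g 0.339
e1 cover_knob [(array([430.5, 242.7, 190.4]), 0.58)]
e1 cover [(array([429.2, 245.8, 148.7]), 0.87), (array([701.3,  64. ,   2.8]), 0.41)]
e1 planter_seat [(array([509.1,  25.9,  80.8]), 0.87), (array([430.4, 242.5, 186.7]), 0.7)]
e2 cover [(array([433.4, 245.1, 138.7]), 0.82)]
e2 cover_knob [(array([435.1, 245.4, 186.9]), 0.62)]
```

View pics/e12.png

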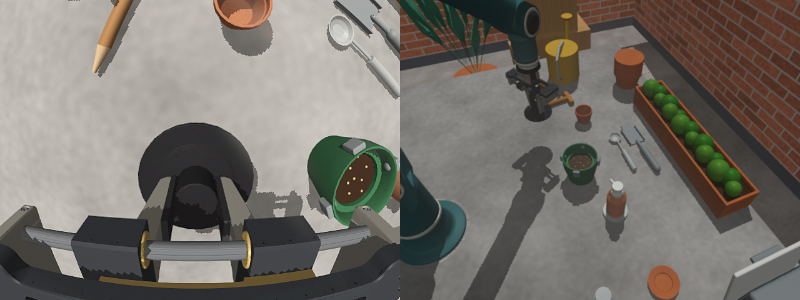

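```bash
python3 - <<'E'
from fit import *
robot.servo_line([455,140,190],feed=200); robot.hold(0.15)
snap("wrist","f1","planter_seat","planter")
p=fit("planter",[512,26,0],["wrist","scene","side"])
robot.movep([511.5,26.2,165],rv(-1.05)); robot.hold(0.2); st()
snap("wrist","f2","cover","planter_seat"); snap("scene","f3","cover","planter"); snap("side","f4","cover","planter","planter_seat")
E
cd pics;python3 -c "
import cv2,numpy as np
a=[cv2.resize(cv2.imread('f2.png'),(400,300)),cv2.resize(cv2.imread('f3.png')[150:300,230:430],(400,300)),cv2.resize(cv2.imread('f4.png')[150:330,190:430],(400,300)),cv2.resize(cv2.imread('f1.png'),(400,300))];cv2.imwrite('f5.png',np.vstack([np.hstack(a[:2]),np.hstack(a[2:])]))"
```

```text
f1 planter_seat [(array([508.4,  28.9,  81.2]), 0.74)]
f1 planter [(array([514.5,  24.6,  -4. ]), 0.81)]
wrist 0.76 px [467.1 248.3] model [467.6 245.8] area 18790.5 17433
scene 0.63 px [325.2 236.2] model [325.8 237.4] area 2581.5 2503
side 0.77 px [288.8 260.1] model [287.4 259.7] area 3242.0 3031
planter fit [510.6  24.4   0. ] res [ 0.85 -0.22  0.26  0.63 -1.78  0.4 ]
t 21.54 tcp [511.3  27.6 165.4] F [-0.2  0.6 -1. ] T [ 0.04 -0.    0.01] g 0.344
f2 cover [(array([509.7,  27.2, 156. ]), 0.7)]
f2 planter_seat []
f3 cover [(array([513.5,  24.6, 149.6]), 0.72)]
f3 planter [(array([508.4,  24.1,   2.9]), 0.79)]
f4 cover [(array([513.2,  26.2, 148.4]), 0.66)]
f4 planter [(array([516.8,  21.8,  -4.2]), 0.56)]
f4 planter_seat [(array([513.1,  23.3,  78.7]), 0.86)]
```

View pics/f5.png

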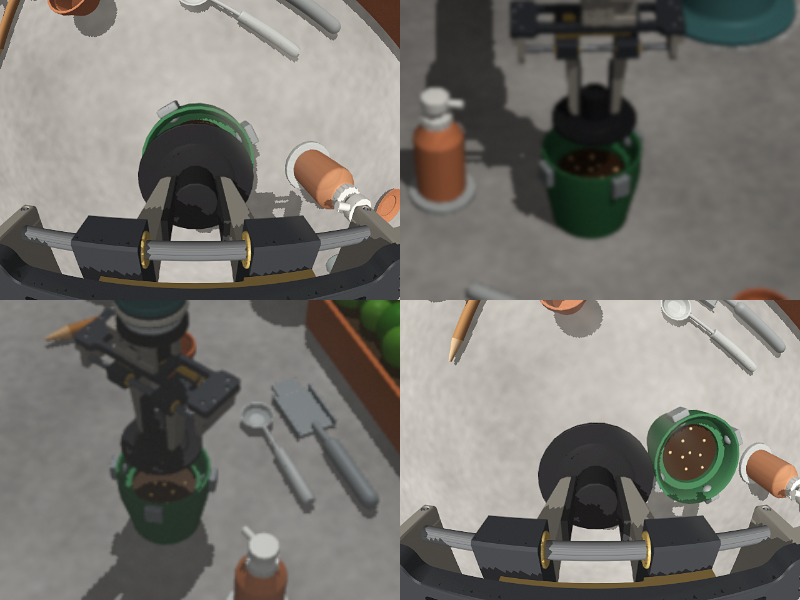

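Run:
```python
from h import *
p=[511.5,25.8]
robot.servo_line([*p,130],feed=100)
for z in [125,122,120,118,116,114,113]:
    robot.servo_line([*p,z],feed=40); s=st()
    F=s["contact_force"]
    if np.hypot(F[0],F[1])>6 or F[2]>5: print("stop",z);break
```

```text
t 22.82 tcp [511.6  25.8 125.1] F [ 0.1  0.2 -1.4] T [-0.02 -0.02 -0.02] g 0.342
t 23.07 tcp [511.4  25.8 121.9] F [-0.5 -0.5 -1.1] T [0.07 0.02 0.02] g 0.337
t 23.32 tcp [511.4  25.8 119.9] F [-0.1  0.4 -0.9] T [ 0.01 -0.04 -0.05] g 0.341
t 23.57 tcp [511.4  25.8 117.9] F [ 0.6  0.5 -1.1] T [-0.04  0.02  0.08] g 0.338
t 23.82 tcp [511.4  25.8 115.9] F [-0.4  0.7 -1.7] T [-0.05  0.04  0.02] g 0.338
t 24.07 tcp [511.4  25.8 113.9] F [ 0.6 -0.2 -1.6] T [ 0.04  0.01 -0.01] g 0.34
t 24.32 tcp [511.5  25.6 113. ] F [-1.1 -0.9 -0.5] T [-0.13  0.07 -0.06] g 0.34
```

Run:
```python
from h import *
p=[511.5,25.8]
grip(0.0,55)
z=113
while z>93:
    z-=1
    robot.servo_line([*p,z],feed=20); s=st()
    F=s["contact_force"]
    if np.hypot(F[0],F[1])>10 or F[2]>22: print("stop",z);break
```

```text
t 24.78 tcp [511.5  25.4 112.1] F [-2.  -2.   2.2] T [-0.44  0.26 -0.  ] g 0.339
t 25.03 tcp [511.5  25.3 111.4] F [-2.9 -3.   5.2] T [-0.61  0.52 -0.  ] g 0.336
t 25.28 tcp [511.7  25.2 110.6] F [-2.  -2.4  6.9] T [-0.7   0.35 -0.03] g 0.337
t 25.53 tcp [512.   25.3 109.7] F [-1.3 -3.   6.9] T [-0.7   0.4  -0.08] g 0.338
t 25.78 tcp [511.8  25.6 108.4] F [-0.9 -2.   5.4] T [-0.52  0.37  0.01] g 0.333
t 26.03 tcp [511.3  25.6 106.5] F [ 1.1 -1.4 -4.1] T [-0.62 -0.19  0.03] g 0.335
t 26.28 tcp [511.4  25.5 105.6] F [ 1.2 -2.8 -3.6] T [-0.86 -0.13 -0.03] g 0.337
t 26.53 tcp [511.5  25.6 104.8] F [ 1.  -2.8 -3. ] T [-0.81 -0.16 -0.03] g 0.34
t 26.78 tcp [511.4  25.6 103.8] F [-0.1 -3.2 -1. ] T [-0.94 -0.04  0.01] g 0.335
t 27.03 tcp [511.5  25.7 102.8] F [ 1.1 -3.6 -1.7] T [-0.82 -0.04 -0.09] g 0.336
t 27.28 tcp [511.4  25.7 101.7] F [ 0.4 -2.9 -4.6] T [-0.94 -0.19 -0.04] g 0.336
t 27.53 tcp [511.4  25.8 100.5] F [ 1.2 -4.9 -6.2] T [-0.84 -0.3  -0.02] g 0.337
t 27.78 tcp [511.1  25.8  99.3] F [  2.2  -2.8 -10.1] T [-0.88 -0.54 -0.02] g 0.336
t 28.03 tcp [510.9  25.6  98.3] F [  2.5  -3.1 -13.8] T [-1.06 -0.52 -0.08] g 0.338
t 28.28 tcp [511.1  25.6  97.8] F [  1.3  -3.3 -11.1] T [-1.2  -0.19 -0.01] g 0.337
t 28.53 tcp [511.5  26.   97.2] F [-0.7 -2.9 -6.3] T [-1.    0.15  0.  ] g 0.337
t 28.78 tcp [511.7  26.5  96.3] F [-0.4 -1.4 -4.1] T [-0.5   0.23  0.06] g 0.337
t 29.03 tcp [512.   26.5  95.3] F [-0.1 -0.1 -1.5] T [-0.06  0.11 -0.01] g 0.335
t 29.28 tcp [511.9  26.2  94.3] F [-0.4 -0.1 -0.9] T [-0.01  0.    0.03] g 0.336
t 29.53 tcp [512.   26.1  94.1] F [-2.6 -0.3  6.6] T [-0.    0.54  0.03] g 0.337
```

```bash
python3 - <<'E'
from h import *
p=[512,26]
robot.servo_line([*p,95],feed=20)
grip(0.48); st()
robot.servo_line([*p,150],feed=80); grip(0.0,30); robot.hold(.1); st()
snap("wrist","g1","cover_knob","cover","pump_top"); snap("scene","g2","cover_knob"); snap("side","g3","cover_knob")
E
cd pics;python3 -c "
import cv2,numpy as np
a=[cv2.resize(cv2.imread('g1.png'),(400,300)),cv2.resize(cv2.imread('g2.png')[150:300,230:430],(400,300)),cv2.resize(cv2.imread('g3.png')[150:330,190:430],(400,300))];cv2.imwrite('g5.png',np.vstack([np.hstack(a[:2]),np.hstack([a[2],a[2]])]))"
```

```text
t 30.18 tcp [512.1  26.1  95. ] F [-0.3 -0.8 -0.3] T [ 0.01 -0.02  0.03] g 0.48
t 31.87 tcp [512.  26. 150.] F [-0.6  0.7  0. ] T [0.01 0.02 0.03] g 0.007
g1 cover_knob [(array([512.5,  23.3, 123.9]), 0.66)]
g1 cover [(array([510.8,  26.4,  84.5]), 0.94)]
g1 pump_top []
g2 cover_knob [(array([516.4,  27.6, 120.1]), 0.58), (array([514.9,  24.4,  83.6]), 0.38)]
g3 cover_knob [(array([513.9,  27.8, 121.9]), 0.78), (array([ 569.6, -157. ,  150.8]), 0.27)]
```

View pics/g5.png

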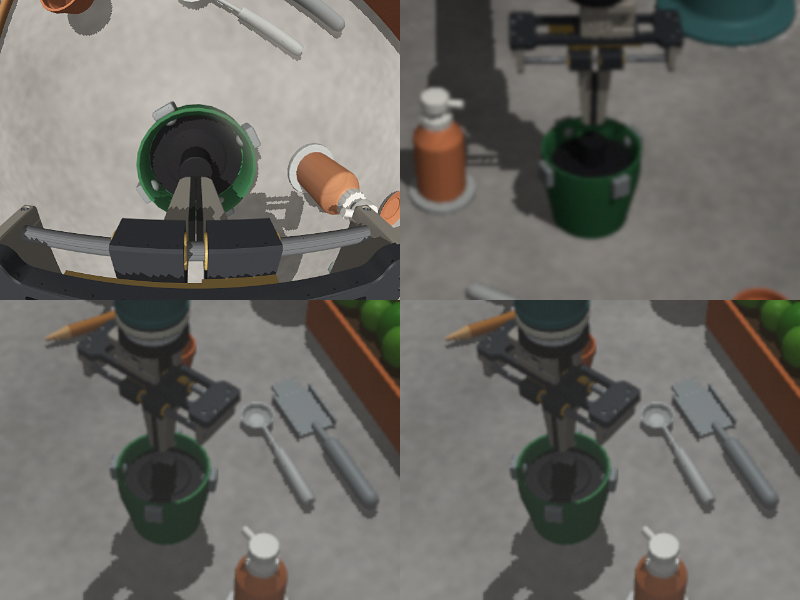

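Run:
```python
from h import *
p=[512.5,26]
robot.servo_line([*p,126],feed=80); z=126
while z>112:
    z-=1
    robot.servo_line([*p,z],feed=20); s=st()
    F=s["contact_force"]
    if F[2]>23: print("stop",z);break
robot.hold(1.0); st()
snap("wrist","k1","cover_knob"); snap("scene","k2")
```

```text
t 32.97 tcp [512.7  26.  125.3] F [0.2 0.4 0.2] T [-0.03 -0.03  0.01] g 0.004
t 33.22 tcp [512.5  26.  124.1] F [ 0.4 -0.2 -0.1] T [-0.01  0.   -0.01] g 0.002
t 33.47 tcp [512.5  26.  122.9] F [ 0.6  0.4 -0.5] T [-0.02  0.    0.05] g 0.003
t 33.72 tcp [512.7  26.  122.5] F [-0.9 -0.6  5.1] T [-0.04  0.35 -0.01] g 0.001
t 33.97 tcp [512.7  26.  122.4] F [-5.1 -0.8 13.5] T [-0.12  1.02 -0.01] g 0.003
t 34.22 tcp [512.7  26.  122.3] F [-6.6 -0.7 21.8] T [-0.24  1.75 -0.02] g 0.003
t 34.47 tcp [512.7  26.  122.3] F [-11.3  -1.1  30.3] T [-0.3   2.49 -0.03] g 0.007
stop 119
t 35.47 tcp [512.8  26.  122.3] F [-9.3 -1.4 30. ] T [-0.32  2.47 -0.01] g 0.005
k1 cover_knob []
```

View pics/k1.png

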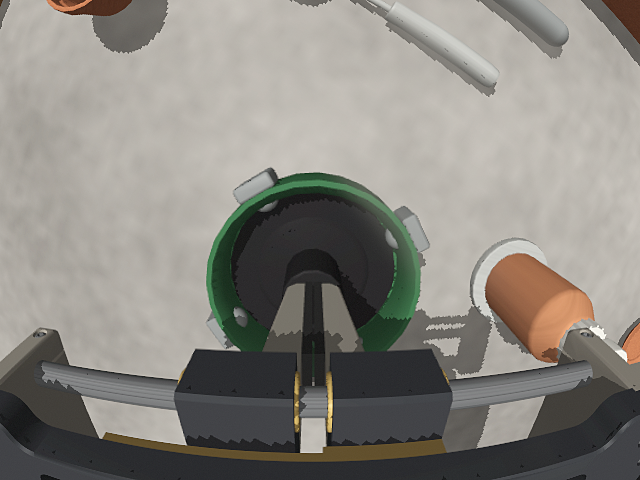

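View pics/k2.png

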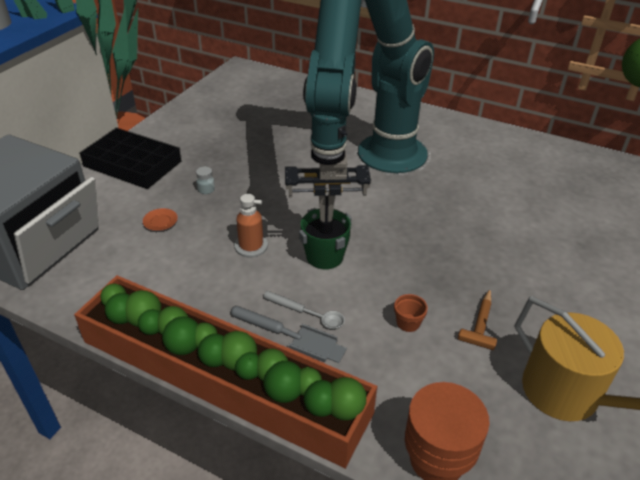

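Run:
```python
from h import *
st(); robot.job_done();
```

```text
t 35.62 tcp [512.8  26.1 122.3] F [-10.3  -0.5  31.1] T [-0.34  2.46 -0.03] g -0.001
the job is handed in; nothing more can be done
```

The job is done and handed in at 35.6 s. The robot is still pushing down on the cover with about 31 N.

- **Mist:** I pressed the pump cap with the shut fingers. Contact was at z = 155 and it met its stop at z = 147, the full 8 mm, with about 23 N at the stop. After I let go, the wrist picture and the network's height for the cap top (about 158 mm) showed it back up.
- **Cover:** I gripped it by the knob and lowered it level into the mouth. Peak force going past the snap was about 7 N, a little under the 8 N you stated. It then dropped and the catches pulled the cover on down to the seat, with its underside at about z = 80. I released it, shut the fingers and pushed on the knob's top.
- **Last checks:** The knob top was at z = 122.3 against the expected 122, and stayed there as the push rose from 5 to 30 N and over the 1 s hold. The last wrist picture shows the cover flat below the catches that can be seen. The last scene picture shows the bystanders where they were.
- **Disagreements:** The push also carries a sideways force of about 10 N, which held steady without slipping. The network did not find the knob in the last wrist picture, because the fingers cover it. Position readings of the planter from different cameras differed by about 3 to 5 mm. I used a middle value and the cover went in with little sideways force.

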